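# Lift the check weight off the balance with tongs

## Task

The balance in the monitoring station needs zeroing: pick up the spring tongs, close their tips on the check weight that stands on the balance's pan, and lift it a good 5 cm clear of the pan without touching the weight with the robot itself or pressing hard on the balance. The program finishes while the robot still holds the weight up, still, in the tongs. Do not drop the weight or push the other things about.

Things in the scene. Friction and masses are not known exactly. Their poses are not given: they have to be found in the camera images.
- tongs: Loose spring tongs, steel, black grip plates, dark rubber tips; lie flat; 175 long, 30 high, 0.1 kg. Origin: underside, midway between the grip plates, near the centre of mass; +x along to the tips, z up. Hinge at x=-78, tail ends at -91, tip pads centred at x=+80. Squeeze the plates along y (x -19 to +19): 50 wide over their outer faces when open, 39 when closed on the weight. Tip gap open: 44.
- jaw_left: Jaw on the tongs' +y side; origin on the hinge at underside height; x as the tongs' when open, turns inwards as it closes (0.07 rad at the weight's width, at most 0.13). Grip plate 38 long, 30 high from the underside up, outer face splayed 0.07 rad when open, parallel to the other when on the weight. Tip pad 20 long, 14 high, centred 15 above the underside.
- jaw_right: Mirror image of jaw_left, on the -y side. The jaws turn equally: tips close 2 mm for each 1 mm that the plates are squeezed. The spring takes 6 N on each plate to start closing, 9 N at the weight's width; squeezing the plates by 3 to 5 mm is enough to carry the tongs with the tips still wide apart.
- weight: Loose steel check weight, about 0.09 kg, standing upright on the balance's pan: cylinder 22 in diameter and 28 high, with a thin neck and a knob 16 in diameter on top, 41 high overall. Origin: centre of its underside.
- balance: White bench balance, fixed; 190 (x) by 150 (y), housing 34 high, with a display strip 38 high along its -x edge. Origin: centre of its underside on the bench.
- pan (a point): Centre of the top of the balance's round steel pan, 84 in diameter, 50 above the bench and 16 above the housing, at x = +30 of the balance; z up.
- spare_weight: Leave alone: a larger steel weight standing on the bench beside the balance, 28 in diameter, 47 high. Origin: centre of its underside.
- weight_block: Leave alone: wooden block 55 by 130 by 22 with three small brass weights, 45 high overall, on the bench beyond the balance. Origin: centre of its underside.
- filter_cup: Leave alone: white round filter cassette, 50 in diameter, 20 high, on the bench. Origin: centre of its underside.
- mug: Leave alone: white mug, 76 in diameter, 88 high. Origin: centre of its underside.
- driver: Leave alone: screwdriver lying on the bench, about 0.2 m long. Origin: below its middle.
- jar: Leave alone: jar, 60 in diameter, 80 high. Origin: centre of its underside.
There are look-alikes about, which are no part of the job. Of the things that look like the tongs, the larger one is meant.

How it is judged:
By the outcome, as a careful person would: the job done as asked, in the order asked, and still so for the second after the job is handed in, while the arm keeps its last pose, push and grip.
It also fails if it takes over 40 s, if anything falls off the work surface, if the arm or the gripper's body presses on something with over 40 N, if the wrist force passes 120 N, or if a joint passes its speed limit or range.

## Robot

A 6-joint arm with a two-finger parallel gripper is mounted at the origin on the work surface. World frame = base frame: x ahead of the robot, y to its left, z up, the work surface at z = 0. Lengths are in m, angles in rad, forces in N, time in s.
With the tool pointing down it reaches from about 0.35 to 0.975 m from the base axis. Payload 4.9 kg.
Tool frame: the origin (TCP) lies on the centre line of the jaws, within the pads' length; the fingertips stand 8 mm ahead of it and the grasp point (between the pads) lies 11 mm behind it; z points along the fingers, y is the direction in which the jaws open and shut (so a half turn about z gives the same grasp; the last joint's range is limited). The gripper opens to 85 mm and grips with 20 to 120 N. Pads are 22 mm wide; open, the fingers measure 114 mm over their backs; the gripper's body (76 mm by 85 mm) begins 54 mm behind the grasp point. The pads swing forward as they close: fully open they stand 13 mm farther back than shut.
Start: joints at [-1.435, 0.053, 1.613, -0, 1.476, -0.119], TCP at [0.158, -0.605, 0.239] pointing down, gripper open.
Joint ranges: [-3.01, 3.01], [-1.01, 2.22], [0.06, 2.58], [-1.02, 4.17], [0.09, 2.62], [-3.14, 3.14]. Speed limits (rad/s): [2.57, 2.57, 3.14, 3.14, 3.14, 3.14].

## Interface

Orientations are given as a rotation vector (axis times angle).
In Python, from station import get_obs, get_image, calibration, finish_job gives the robot as it stands. The module is installed in compiled form; this text tells all that it offers.
- The arm moves only by the shell command python3 -m jog 'ROWS' [FORCE]. ROWS is JSON, a list of rows, each a list of 7 numbers: the shift along the tool's x, y, z in cm, then the turn, a rotation vector about the tool's x, y, z in rad, then the closure in counts, from 0 (fully open) to 255 (shut). In form: [[dx, dy, dz, ax, ay, az, jaw], ...]. A call has 1 to 8 rows; each row is the pose to reach, as a shift and turn from the pose measured when the call began, along the tool's axes at that moment; what a row does not reach only later rows make up. A row lasts 1/12 s, in which the tool goes at most 41.7 mm and 7.16 degrees, less where a joint would pass 70% of its speed; a pose out of reach is approached as far as the arm can. A call with a gripper value outside its range is refused whole. The fingers move at their own pace and stop on an object; FORCE is the grip in N (left out, the last holds). Time passes only in rows, so rows that repeat a pose let the fingers close. It gives the time, the measured TCP pose, the force and the opening at its end, in the units of the state.
- get_obs(): the state, without advancing time (a new reading comes with each control period).
- get_image(name): name is "scene" or "side" or "wrist"; returns the picture (384x512x3 uint8, red, green, blue); there is no depth.
- calibration(name): a dict with "vfov" (degrees; the focal length in pixels is half the picture's height over the tangent of half this angle, whatever the lens; pixels are square), "cx", "cy" (the principal point, pixels), "dist_coeffs" ([k1, k2, p1, p2, k3] as OpenCV has them; the pictures are not rectified), "R" (3x3) and "t" (3): a world point X has camera coordinates R X + t. Camera axes: x right, y down, z forward; pixel columns grow to the right and rows downward; lengths in m; the calibration is good to about 2 mm. A picture is of the moment at which its call begins: read the wrist's pose just before it. calibration takes no time and is no camera call; for the wrist camera it gives the pose at the moment of the call.
- finish_job(): hands the job in, once; it reports no verdict.
The state is a dict: "t": time; "q": joint angles; "dq": joint speeds; "effort": joint torques, N m; "tool_pos": TCP position; "tool_rot": TCP orientation; "contact_force": force on the tool from outside, world axes, zero at the start; "wrist_torque": the same for the moment, N m; "opening": finger opening in m.
Only numpy, scipy, OpenCV 4.12 (cv2) and the standard library are available. Lean on these libraries where they do the work, as an engineer would, in place of code of your own. Each camera call takes 0.05 s, during which the arm holds its last target. There are 200 camera calls.

## Working session

There is one attempt and no reset: what is moved stays moved. The work goes in short steps, Python scripts to look and compute and a shell command to move; the robot and the scene stay as the last step left them, time stands still between calls to the robot, and variables do not carry over. Pictures are saved under pics/ and viewed, about 8 in all and at most 12, crops included, and the job is handed in when it is done.

```bash
mkdir -p pics; cat > h.py <<'E'
import numpy as np, cv2
from station import *
def K(c):
    f=192/np.tan(np.radians(c['vfov'])/2); return np.array([[f,0,c['cx']],[0,f,c['cy']],[0,0,1.]])
def ray(c,px):
    u=cv2.undistortPoints(np.array(px,float).reshape(-1,1,2),K(c),np.array(c['dist_coeffs'],float)).reshape(-1,2)
    R=np.array(c['R']);t=np.array(c['t']); return -R.T@t,(np.c_[u,np.ones(len(u))])@R
def plane(c,px,z):
    o,d=ray(c,px); return o+d*((z-o[2])/d[:,2])[:,None]
def proj(c,P):
    return cv2.projectPoints(np.array(P,float).reshape(-1,1,3),cv2.Rodrigues(np.array(c['R']))[0],np.array(c['t'],float),K(c),np.array(c['dist_coeffs'],float))[0].reshape(-1,2)
def snap(n,name):
    c=calibration(n); im=get_image(n); cv2.imwrite(f'pics/{name}.png',im[:,:,::-1]); return c,im
E
python3 - <<'E'
from h import *
a=[snap(n,n+'0')[1] for n in('scene','side','wrist')]
for n in('scene','side','wrist'):
    c=calibration(n);print(n,c['vfov'],c['dist_coeffs'],(-np.array(c['R']).T@c['t']).round(3))
cv2.imwrite('pics/all.png',np.vstack([cv2.resize(a[0],(800,600))])[:,:,::-1])
print(get_obs())
E
```

```text
scene 45.115000697157406 [-0.03451301  0.          0.          0.          0.        ] [1.334 0.586 0.742]
side 44.85038922614523 [-0.05517616  0.          0.          0.          0.        ] [ 0.529 -1.001  1.271]
wrist 59.87466051024189 [-0.0752736  0.         0.         0.         0.       ] [ 0.225 -0.588  0.375]
{'t': 0.15, 'q': array([-1.43499626e+00,  5.32106751e-02,  1.61398692e+00, -5.59083345e-06,
        1.47598941e+00, -1.19011299e-01]), 'dq': array([-4.68246947e-04, -3.08463337e-03, -2.69442529e-03, -1.84471499e-03,
        6.12490522e-05, -5.05048791e-04]), 'effort': array([-5.28559553e-05, -3.94243062e+01, -3.70722592e+01, -1.89568568e-04,
        4.64217344e-03, -5.34360225e-06]), 'tool_pos': array([ 0.15746672, -0.60434808,  0.23833706]), 'tool_rot': array([-3.11454820e+00, -3.98973062e-01,  2.97491383e-05]), 'contact_force': array([ 0.72238329,  0.22575534, -0.34178763]), 'wrist_torque': array([ 0.01222092, -0.01964969,  0.03213966]), 'opening': 0.08577463499867706}
```

View pics/all.png

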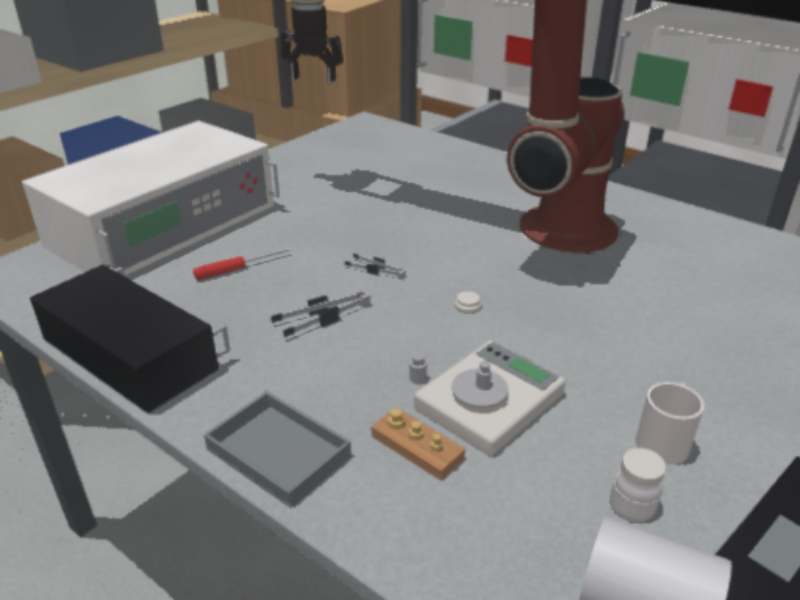

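View pics/side0.png

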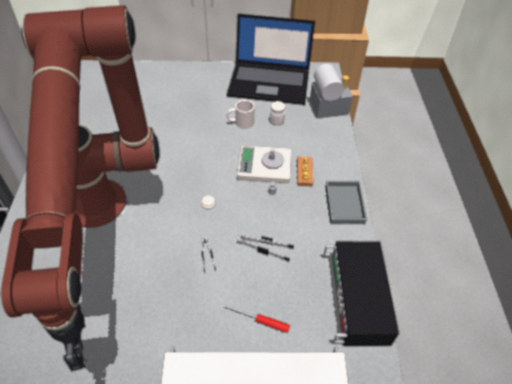

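The scene view shows the large tongs with the hinge at (367,299) and tips at (277,318)/(288,332). The smaller look-alike is at (375,266). The balance is around (490,395), with the weight on the pan at (484,376). In the side view the tongs' hinge is at (238,242), tips at (292,246)/(288,260), and the pan at (273,158).

```bash
python3 - <<'E'
from h import *
s=.64
c=calibration('scene');d=calibration('side')
print('tongs hinge,tips scene',plane(c,np.array([[367,299],[277,318],[288,332]])*s,.015).round(3))
print('side',plane(d,[[238,242],[292,246],[288,260]],.015).round(3))
print('pan',plane(c,[[480*s,390*s]],.05).round(3),plane(d,[[273,159]],.05).round(3))
print('bal corners',plane(c,np.array([[417,394],[490,445],[564,384],[490,345]])*s,.034).round(3),plane(d,[[239,148],[291,149],[290,182],[238,179]],.034).round(3))
print('spare',plane(d,[[272,190]],.02).round(3), 'block',plane(d,[[305,171]],.02).round(3),'mug',plane(d,[[244,115]],.05),'cup',plane(d,[[208,202]],.02),'small',plane(d,[[208,255]],.01), 'driver',plane(d,[[225,308],[290,327]],.01))
for n in('side','scene'):
  im=cv2.imread(f'pics/{n}0.png')
E
```

```text
tongs hinge,tips scene [[ 0.509 -0.142  0.015]
 [ 0.653 -0.226  0.015]
 [ 0.671 -0.18   0.015]]
side [[ 0.501 -0.169  0.015]
 [ 0.674 -0.184  0.015]
 [ 0.659 -0.236  0.015]]
pan [[0.628 0.179 0.05 ]] [[0.622 0.167 0.05 ]]
bal corners [[0.678 0.102 0.034]
 [0.7   0.244 0.034]
 [0.521 0.262 0.034]
 [0.508 0.121 0.034]] [[0.498 0.238 0.034]
 [0.693 0.235 0.034]
 [0.68  0.071 0.034]
 [0.497 0.084 0.034]]
spare [[0.617 0.046 0.02 ]] block [[0.74  0.137 0.02 ]] mug [[0.51480479 0.40662413 0.05      ]] cup [[ 0.39551889 -0.00993998  0.02      ]] small [[ 0.40693383 -0.2157916   0.01      ]] driver [[ 0.4669159  -0.39662706  0.01      ]
 [ 0.65406681 -0.45488382  0.01      ]]
```

```bash
python3 -m jog '[[52,-30.3,2,0,0,0.55,0],[52,-30.3,2,0,0,0.55,0],[52,-30.3,2,0,0,0.55,0],[52,-30.3,2,0,0,0.55,0],[52,-30.3,2,0,0,0.55,0],[52,-30.3,2,0,0,0.55,0],[52,-30.3,2,0,0,0.55,0],[52,-30.3,2,0,0,0.55,0]]'; python3 - <<'E'
from h import *
from scipy.spatial.transform import Rotation as R
o=get_obs();T=R.from_rotvec(o['tool_rot']).as_matrix();print(T.round(3),T.T@(np.array([.57,-.18,.215])-o['tool_pos'])*100)
E
```

```text
t: 0.82
tool_pos: [0.3923, -0.3704, 0.2279]
tool_rot: [-3.106, 0.462, 0.001]
contact_force: [0.6, -0.9, 0.7]
opening: 0.0853
[[ 0.957 -0.291 -0.   ]
 [-0.291 -0.957  0.002]
 [-0.001 -0.002 -1.   ]] [ 11.45626359 -23.38656716   1.31549777]
```

```bash
python3 -m jog '[[11.5,-23.4,1.3,0,0,0,0],[11.5,-23.4,1.3,0,0,0,0],[11.5,-23.4,1.3,0,0,0,0],[11.5,-23.4,1.3,0,0,0,0],[11.5,-23.4,1.3,0,0,0,0],[11.5,-23.4,1.3,0,0,0,0],[11.5,-23.4,1.3,0,0,0,0],[11.5,-23.4,1.3,0,0,0,0]]'; python3 - <<'E'
from h import *
c,im=snap('wrist','w1')
np.save('w1.npy',im)
E
```

```text
t: 1.48
tool_pos: [0.5717, -0.1773, 0.2143]
tool_rot: [-3.106, 0.455, 0.002]
contact_force: [-0.1, 0.4, 0.2]
opening: 0.0854
```

View pics/w1.png

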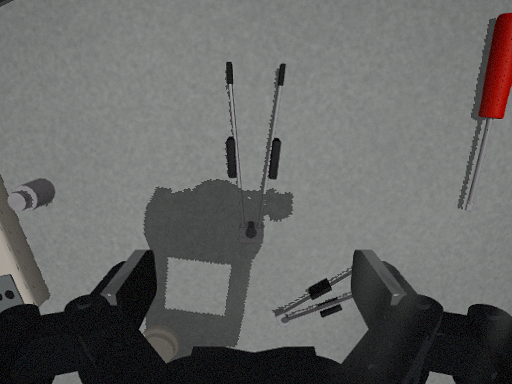

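The wrist view shows the large tongs with plates at (231,158)/(275,159), tips at (229,73)/(282,75) and hinge at (251,232). The small look-alike lies off to the right of the arm at (315,295).

```bash
python3 - <<'E'
from h import *
from scipy.spatial.transform import Rotation as R
c=calibration('wrist');im=np.load('w1.npy')
g=cv2.cvtColor(im,cv2.COLOR_RGB2GRAY)
m=(g<50).astype(np.uint8);m[200:]=0
n,l,st,ce=cv2.connectedComponentsWithStats(m)
for i in range(1,n):
    if st[i,4]>60: print(st[i],ce[i].round(1))
cc=[ce[i] for i in range(1,n) if st[i,4]>60 and 215<ce[i][0]<300]
cc=sorted(cc,key=lambda p:p[1])
tips=plane(c,cc[:2],.02)[:, :2];pl=plane(c,cc[2:4],.025)[:, :2];h=plane(c,[[251,232]],.02)[0,:2]
print(tips,pl,h,'gap',np.linalg.norm(pl[0]-pl[1]),np.linalg.norm(tips[0]-tips[1]))
tm=tips.mean(0);pm=pl.mean(0);print('len',np.linalg.norm(tm-pm),'hinge',np.linalg.norm(h-pm))
v=tm-h;a=np.arctan2(v[1],v[0]);print('yaw',a,'alt',np.arctan2(*(tm-pm)[::-1]))
o=get_obs();T=R.from_rotvec(o['tool_rot']).as_matrix();print('toolyaw',np.arctan2(T[1,0],T[0,0]),T[:,2])
print('delta cm',T.T@(np.r_[pm,.011]-o['tool_pos'])*100)
E
```

```text
[ 479   13   33  106 1329] [494.   62.7]
[226  62   7  23 127] [229.2  73.1]
[278  64   7  22 115] [281.   74.3]
[226 137  11  41 327] [230.9 157.3]
[268 138  13  41 321] [274.1 158.1]
[[ 0.6687685  -0.18521637]
 [ 0.6536121  -0.23166003]] [[ 0.59255284 -0.162903  ]
 [ 0.57945549 -0.20343178]] [ 0.50924703 -0.15834175] gap 0.04259251765731852 0.048854166409625976
len 0.07931941047825607 hinge 0.08067198645023527
yaw -0.31848145332643263 alt -0.3242474854099561
toolyaw -0.29278912500644116 [-0.00173747  0.00174854 -0.99999696]
delta cm [ 1.63450267e+00 -1.50905667e-02  2.03423319e+01]
```

```bash
python3 -m jog '[[1.6,0,4,0,0,0.028,0],[1.6,0,8,0,0,0.028,0],[1.6,0,12,0,0,0.028,0],[1.6,0,15,0,0,0.028,0],[1.6,0,17.5,0,0,0.028,0],[1.6,0,19,0,0,0.028,0],[1.6,0,19.6,0,0,0.028,0],[1.6,0,19.6,0,0,0.028,0]]' 20; python3 - <<'E'
from h import *
from scipy.spatial.transform import Rotation as R
o=get_obs();T=R.from_rotvec(o['tool_rot']).as_matrix();print('toolyaw',np.arctan2(T[1,0],T[0,0]),T[:,2])
print('delta cm',T.T@(np.r_[.586,-.183,.011]-o['tool_pos'])*100)
E
```

```text
t: 2.2
tool_pos: [0.5835, -0.1841, 0.0166]
tool_rot: [-3.099, 0.504, 0.009]
contact_force: [-0.3, -0.6, 0.3]
opening: 0.0855
toolyaw -0.32267261238800304 [-0.00538412  0.00294153 -0.99998118]
delta cm [ 0.20515934 -0.17943103  0.55483243]
```

```bash
python3 -m jog '[[0.2,-0.15,0.4,0,0,0,0],[0.2,-0.15,0.5,0,0,0,60],[0.2,-0.15,0.5,0,0,0,90],[0.2,-0.15,0.5,0,0,0,90],[0.2,-0.15,0.5,0,0,0,90],[0.2,-0.15,0.5,0,0,0,90],[0.2,-0.15,0.5,0,0,0,90]]' 20; python3 -m jog '[[0,0,0,0,0,0,110],[0,0,0,0,0,0,110],[0,0,0,0,0,0,110],[0,0,0,0,0,0,110]]'
```

```text
t: 2.78
tool_pos: [0.5861, -0.1833, 0.012]
tool_rot: [-3.099, 0.504, 0.008]
contact_force: [0.2, 0.3, 0.2]
opening: 0.0557
t: 3.12
tool_pos: [0.5865, -0.1834, 0.0125]
tool_rot: [-3.099, 0.504, 0.007]
contact_force: [-0.3, 0.4, 3.1]
opening: 0.0488
```

```bash
python3 -m jog '[[0,0,-0.1,0,0,0,116],[0,0,-0.1,0,0,0,120],[0,0,-0.1,0,0,0,120],[0,0,-0.1,0,0,0,120],[0,0,-0.1,0,0,0,120]]'
```

```text
t: 3.53
tool_pos: [0.5862, -0.1833, 0.0131]
tool_rot: [-3.099, 0.504, 0.008]
contact_force: [0.5, 0.4, -0.7]
opening: 0.0456
```

Opening is 45.6 mm, a squeeze of about 4.4 mm. I'll lift slowly and look.

```bash
python3 -m jog '[[0,0,-0.5,0,0,0,120],[0,0,-1.5,0,0,0,120],[0,0,-3.5,0,0,0,120],[0,0,-6,0,0,0,120],[0,0,-9,0,0,0,120],[0,0,-11,0,0,0,120],[0,0,-12,0,0,0,120],[0,0,-12,0,0,0,120]]'; python3 - <<'E'
from h import *
c,im=snap('wrist','w2');np.save('w2.npy',im)
E
```

```text
t: 4.2
tool_pos: [0.5887, -0.1844, 0.1373]
tool_rot: [-3.101, 0.504, -0.002]
contact_force: [1.0, -1.4, -1.1]
opening: 0.0458
```

View pics/w2.png

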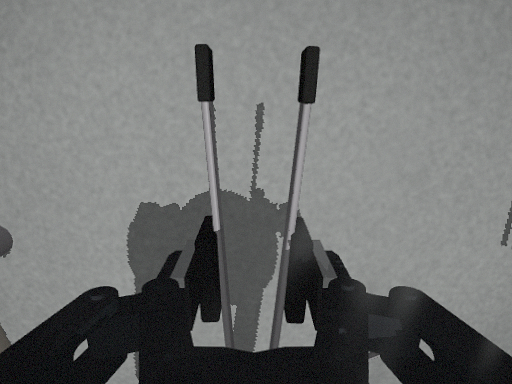

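The tongs are held straight, tips at (205,73)/(309,75).

```bash
python3 - <<'E'
from h import *
from scipy.spatial.transform import Rotation as R
c=calibration('wrist');o=get_obs();T=R.from_rotvec(o['tool_rot']).as_matrix()
p=plane(c,[[203,46],[311,48],[208,99],[307,101]],o['tool_pos'][2]+.009)
q=(p-o['tool_pos'])@T;print((q*1000).round(1),(q.mean(0)*1000).round(1),'z',T[:,2])
print(T.T@(np.array([.54,.17,.19])-o['tool_pos'])*100)
E
```

```text
[[ 89.5 -17.2  -9.2]
 [ 88.8  21.4  -9.2]
 [ 71.  -15.9  -9.2]
 [ 70.3  20.7  -9.2]] [79.9  2.2 -9.2] z [-0.0019707   0.00140705 -0.99999707]
[-15.72965922 -32.06682336  -5.47120209]
```

```bash
python3 -m jog '[[-1,-2,-3,0,0,0,120],[-3,-6,-5.5,0,0,-0.08,120],[-5,-10,-5.5,0,0,-0.16,120],[-7,-14,-5.5,0,0,-0.24,120],[-9,-18,-5.5,0,0,-0.32,120],[-11,-22,-5.5,0,0,-0.32,120],[-13,-26,-5.5,0,0,-0.32,120],[-14.5,-29,-5.5,0,0,-0.32,120]]'; python3 - <<'E'
from h import *
from scipy.spatial.transform import Rotation as R
o=get_obs();T=R.from_rotvec(o['tool_rot']).as_matrix();print('toolyaw',np.arctan2(T[1,0],T[0,0]),T[:,2])
print('delta cm',T.T@(np.r_[.54,.17,.19]-o['tool_pos'])*100)
E
```

```text
t: 4.92
tool_pos: [0.5422, 0.1232, 0.1876]
tool_rot: [-3.141, 0.004, 0.009]
contact_force: [0.8, 0.1, -1.5]
opening: 0.0453
toolyaw -0.002633096872556804 [-0.00595239  0.00106681 -0.99998172]
delta cm [-0.23132407 -4.67771015 -0.23260598]
```

```bash
python3 -m jog '[[0,-2,-0.2,0,0,0,120],[-0.2,-4,-0.2,0,0,0,120],[-0.2,-4.7,-0.2,0,0,0,120],[-0.2,-4.7,-0.2,0,0,0,120],[-0.2,-4.7,-0.2,0,0,0,120]]'; python3 - <<'E'
from h import *
c,im=snap('wrist','w3');np.save('w3.npy',im)
E
```

```text
t: 5.33
tool_pos: [0.5398, 0.1696, 0.1882]
tool_rot: [3.142, -0.004, -0.013]
contact_force: [0.4, 0.5, -0.8]
opening: 0.0455
```

View pics/w3.png

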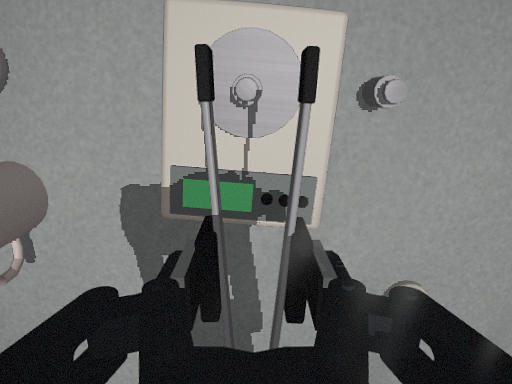

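The weight's knob is at (246,90), between and below the tips at (205,73)/(310,75). The pan is centred at about (251,83).

```bash
python3 - <<'E'
from h import *
from scipy.spatial.transform import Rotation as R
c=calibration('wrist');o=get_obs();T=R.from_rotvec(o['tool_rot']).as_matrix()
im=np.load('w3.npy')
p=np.vstack([plane(c,[[246,90]],.091),plane(c,[[251,83]],.05)]);print(p.round(4))
q=(p-o['tool_pos'])@T*1000;print(q.round(1),T.round(4))
P=plane(c,[[203,46],[311,48],[208,99],[307,101]],o['tool_pos'][2]+.009);print(((P-o['tool_pos'])@T).mean(0)*1000)
print('cam',(-np.array(c['R']).T@c['t']))
# zoomed crop
cv2.imwrite('pics/w3c.png',cv2.resize(im[20:150,180:330],None,fx=4,fy=4,interpolation=cv2.INTER_CUBIC)[:,:,::-1])
E
```

```text
[[0.6167 0.1731 0.091 ]
 [0.623  0.17   0.05  ]]
[[ 77.4  -4.1  97. ]
 [ 84.   -1.1 137.9]] [[ 1.0e+00 -3.4e-03 -7.7e-03]
 [-3.4e-03 -1.0e+00  2.0e-04]
 [-7.7e-03 -1.0e-04 -1.0e+00]]
[79.63957433  2.30720829 -9.61374283]
cam [0.61088083 0.16794652 0.32451383]
```

View pics/w3c.png

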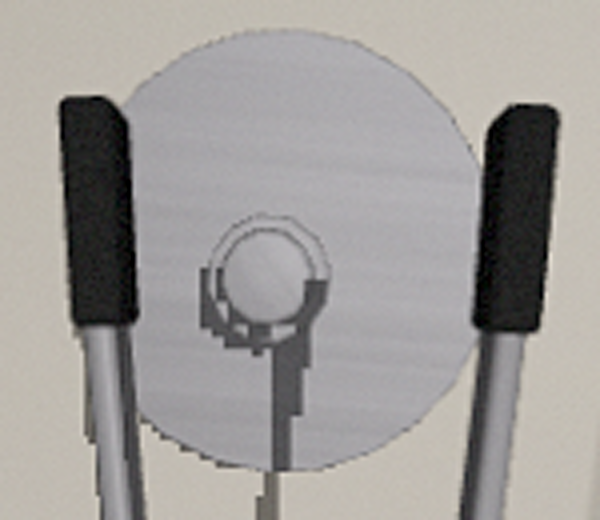

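```bash
python3 -m jog '[[-0.2,-0.6,1,0,0,0,120],[-0.2,-0.62,3,0,0,0,120],[-0.2,-0.62,5,0,0,0,120],[-0.2,-0.62,6.5,0,0,0,120],[-0.2,-0.62,7,0,0,0,120],[-0.2,-0.62,7,0,0,0,120],[-0.2,-0.62,7,0,0,0,120]]'; python3 - <<'E'
from h import *
from scipy.spatial.transform import Rotation as R
c,im=snap('wrist','w4');np.save('w4.npy',im)
o=get_obs();T=R.from_rotvec(o['tool_rot']).as_matrix();print(T.round(4))
cv2.imwrite('pics/w4c.png',cv2.resize(im[20:150,180:330],None,fx=4,fy=4,interpolation=cv2.INTER_CUBIC)[:,:,::-1])
E
```

```text
t: 5.97
tool_pos: [0.5377, 0.1749, 0.1186]
tool_rot: [-3.141, 0.007, 0.012]
contact_force: [-0.2, -0.4, 0.1]
opening: 0.0455
[[ 1.0e+00 -4.2e-03 -6.1e-03]
 [-4.2e-03 -1.0e+00  4.0e-04]
 [-6.1e-03 -4.0e-04 -1.0e+00]]
```

View pics/w4c.png

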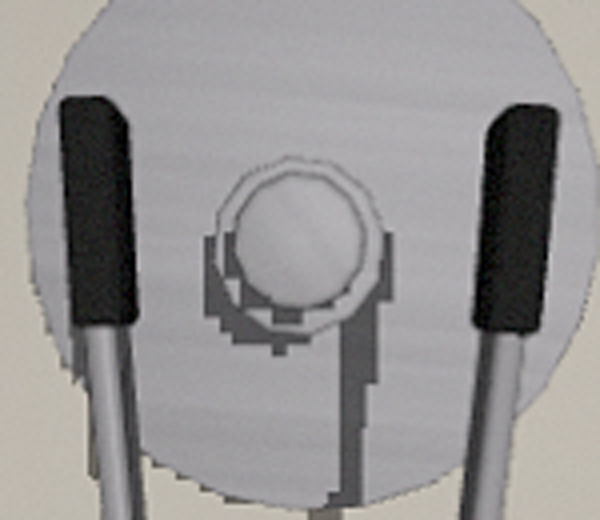

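The knob is centred between the tips at crop (300,240). The pads' inner edges are at 133 and 484.

```bash
python3 - <<'E'
from h import *
from scipy.spatial.transform import Rotation as R
c=calibration('wrist');o=get_obs();T=R.from_rotvec(o['tool_rot']).as_matrix()
f=lambda x,y:[x/4+180,y/4+20]
w=(plane(c,[f(300,240)],.091)-o['tool_pos'])@T*1000
w2=(plane(c,[f(300,246)],.078)-o['tool_pos'])@T*1000
z=o['tool_pos'][2]
t=(plane(c,[f(95,98),f(525,106),f(105,325),f(507,332)],z+.009)-o['tool_pos'])@T*1000
i=(plane(c,[f(135,300),f(477,300)],z+.002)-o['tool_pos'])@T*1000
print(w,w2,t.mean(0),i)
E
```

```text
[[79.6439664   1.59519365 28.03114168]] [[79.69040955  1.64665084 41.03108299]] [79.47759701  2.18250263 -9.48935664] [[ 72.26696978 -14.50176554  -2.43853877]
 [ 72.28924091  18.63591012  -2.45134611]]
```

Aligned within 1 mm, so I'll descend to an underside about 6 mm above the pan.

```bash
python3 -m jog '[[0,0,1,0,0,0,120],[0,0,2,0,0,0,120],[0,0,3,0,0,0,120],[0,0,4,0,0,0,120],[0,0,4.6,0,0,0,120],[0,0,4.9,0,0,0,120],[0,0,4.9,0,0,0,120],[0,0,4.9,0,0,0,120]]'; python3 - <<'E'
from h import *
c,im=snap('wrist','w5');d,im2=snap('scene','s5')
a=cv2.resize(im[20:170,170:340],(425,375));b=cv2.resize(im2[205:305,255:355],(375,375),interpolation=cv2.INTER_CUBIC)
cv2.imwrite('pics/c5.png',np.hstack([a,b])[:,:,::-1])
E
```

```text
t: 6.68
tool_pos: [0.538, 0.1752, 0.0703]
tool_rot: [-3.141, 0.006, 0.01]
contact_force: [-0.7, -0.2, -1.1]
opening: 0.0453
```

View pics/c5.png

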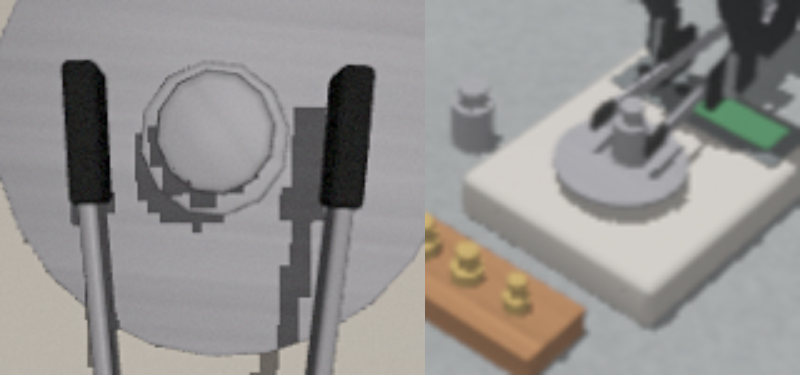

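The tips straddle the weight evenly: weight at (214,135) in the left crop, pads at (88,130)/(350,135). I'll lower 2 mm and close.

```bash
python3 -m jog '[[0,0,0.25,0,0,0,120],[0,0,0.25,0,0,0,124],[0,0,0.25,0,0,0,128],[0,0,0.25,0,0,0,132],[0,0,0.25,0,0,0,136],[0,0,0.25,0,0,0,140],[0,0,0.25,0,0,0,140],[0,0,0.25,0,0,0,140]]' 35; python3 -m jog '[[0,0,0,0,0,0,145],[0,0,0,0,0,0,150],[0,0,0,0,0,0,160],[0,0,0,0,0,0,160],[0,0,0,0,0,0,160],[0,0,0,0,0,0,160]]' 35
```

```text
t: 7.45
tool_pos: [0.5385, 0.1753, 0.0687]
tool_rot: [-3.141, 0.006, 0.008]
contact_force: [-0.5, 0.2, -0.4]
opening: 0.0388
t: 7.95
tool_pos: [0.5385, 0.1753, 0.0688]
tool_rot: [-3.141, 0.006, 0.008]
contact_force: [-0.9, -0.7, 1.1]
opening: 0.0381
```

It stalled at 38 mm, so the tips are on the weight. Lifting.

```bash
python3 -m jog '[[0,0,-0.3,0,0,0,160],[0,0,-0.8,0,0,0,160],[0,0,-1.5,0,0,0,160],[0,0,-2.3,0,0,0,160],[0,0,-3.1,0,0,0,160],[0,0,-3.9,0,0,0,160],[0,0,-4.5,0,0,0,160],[0,0,-4.8,0,0,0,160]]'; python3 -m jog '[[0,0,-0.5,0,0,0,160],[0,0,-1.2,0,0,0,160],[0,0,-2,0,0,0,160],[0,0,-2.8,0,0,0,160],[0,0,-3.4,0,0,0,160],[0,0,-3.7,0,0,0,160],[0,0,-3.8,0,0,0,160],[0,0,-3.8,0,0,0,160]]';python3 - <<'E'
from h import *
c,im=snap('wrist','w6');d,im2=snap('scene','s6');get_image('side')
a=cv2.resize(im[20:170,170:340],(425,375));b=cv2.resize(im2[165:305,235:375],(375,375),interpolation=cv2.INTER_CUBIC)
cv2.imwrite('pics/c6.png',np.hstack([a,b])[:,:,::-1])
o=get_obs();print(o['t'],o['tool_pos'],o['opening'],abs(o['dq']).max(),o['contact_force'])
E
```

```text
t: 8.62
tool_pos: [0.5396, 0.1754, 0.1186]
tool_rot: [-3.141, 0.006, 0.004]
contact_force: [0.2, 0.1, -2.2]
opening: 0.0377
t: 9.28
tool_pos: [0.5398, 0.1754, 0.1569]
tool_rot: [-3.14, 0.006, 0.003]
contact_force: [0.4, 0.7, -2.4]
opening: 0.0377
9.4333 [0.53929983 0.17530216 0.15595685] 0.0377038318003262 0.002996742400565019 [-0.72539599  0.34738004 -0.87911897]
```

View pics/c6.png

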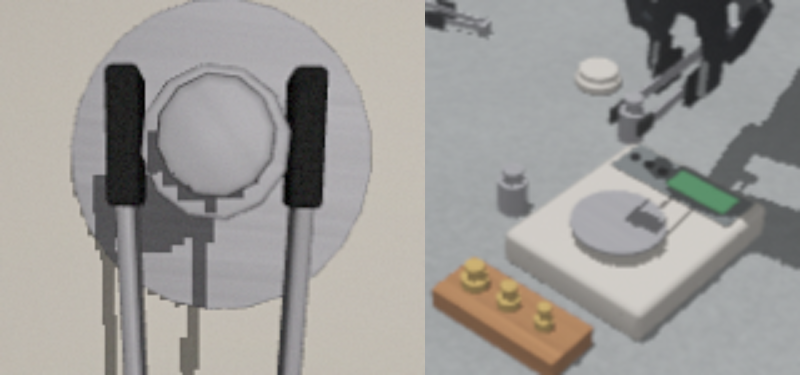

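The weight hangs between the pads, upright, and the pan is bare. I'll hold, check and hand in.

```bash
python3 -m jog '[[0,0,0,0,0,0,160],[0,0,0,0,0,0,160],[0,0,0,0,0,0,160],[0,0,0,0,0,0,160],[0,0,0,0,0,0,160],[0,0,0,0,0,0,160]]'; python3 - <<'E'
from h import *
a=cv2.imread('pics/w6.png').astype(int)[:,:,::-1];c,im=snap('wrist','w7')
print('change near tips',abs(im.astype(int)-a)[30:110,200:300].mean(),abs(get_obs()['dq']).max())
print(finish_job())
E
```

```text
t: 9.93
tool_pos: [0.5393, 0.1753, 0.156]
tool_rot: [-3.141, 0.006, 0.005]
contact_force: [-0.8, 0.3, -2.2]
opening: 0.0378
change near tips 4.25775 0.001715615201111118
the job is handed in; nothing more can be done
None
```

The check weight is off the pan and held up in the larger tongs. I handed the job in at about 10 s, with the arm still.

- **Pick-up and grip:** I picked up the tongs by their grip plates and carried them with the tips apart. I lowered the tips around the weight, with the tongs' underside about 6 mm above the pan, and closed them with a 35 N grip. The grip stalled at 38 mm (39 mm was the expected width on the weight).
- **Lift:** The tool rose about 8.7 cm. I didn't measure the weight's own height separately.
- **Last picture before the final hold:** It showed the weight upright between the rubber tips over a bare pan. The spare weight, wooden block and cup showed no sign of being moved.
- **Last readings:** The opening held at 37.8 mm and joint speeds were below 0.002 rad/s. The outside force was about 2 N. The largest force I saw was about 3 N, when the fingers first closed on the tongs.
- **Least certain check:** I compared pictures taken before and after the final hold only as a number. The mean change near the tips was 4.3 grey levels. I took that as image noise and did not view that last picture.

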